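Fetch the objective from under the wire shelf with a reacher

ROBOT

A 7-joint arm with a two-finger parallel gripper is mounted at the origin on the work surface. World frame = base frame: x ahead of the robot, y to its left, z up, the work surface at z = 0. Lengths are in m, angles in rad, forces in N, time in s.
With the tool pointing down it reaches from about 0.4 to 0.85 m from the base axis. Payload 10.4 kg.
Tool frame: the origin (TCP) lies at the very end of the fingers, on their centre line; the grasp point (between the pads) lies 19 mm behind it; z points along the fingers, y is the direction in which the jaws open and shut (so a half turn about z gives the same grasp; the last joint's range is limited). The gripper opens to 87 mm and grips with 3 to 60 N. Pads are 19 mm wide; open, the fingers measure 117 mm over their backs; the gripper's body (75 mm by 190 mm) begins 51 mm behind the grasp point.
Start: joints at [1.164, 0.332, -0.065, 1.46, 0.022, 1.35, -0.088], TCP at [0.234, -0.58, 0.223] pointing down, gripper open.
Joint ranges: [-2.6, 2.6], [-0.5, 2.12], [-1.47, 1.34], [0.16, 2.42], [-1.27, 4.41], [0.06, 2.06], [-2.6, 2.6]. Speed limits (rad/s): [2.22, 2.22, 2.79, 2.79, 3.14, 3.14, 3.14].

INTERFACE

Orientations are given as a unit quaternion [x, y, z, w].
In Python, from bench import read_state, camera, close_job gives the robot as it stands.
- The arm moves only by the shell command python3 -m inch 'ROWS' [OPENING] [FORCE]. ROWS is JSON, a list of rows, each a list of 6 numbers: the shift along the tool's x, y, z as a fraction of full scale, then the turn, a rotation vector about the tool's x, y, z as a fraction of full scale. In form: [[tx, ty, tz, ax, ay, az], ...]. A call has 1 to 5 rows; each row shifts and turns the commanded pose from where the row before left it, along the tool's axes as they then stand; what a row does not reach is not made up. Full scale, the value 1, is 0.04 m for a shift and 120 degrees for a turn. A row lasts 1/8 s, in which the tool goes at most 62.5 mm and 10.7 degrees, less where a joint would pass 70% of its speed; a pose out of reach is approached as far as the arm can. A call with a number of a shift or a turn outside -1 to 1 is refused whole. A call with a gripper value outside its range is refused whole. OPENING is the opening, from -1 (shut) to 1 (fully open), so that 0 is half open, set as the call begins (- or left out, the last holds). The fingers move at their own pace and stop on an object; FORCE is the grip in N (left out, the last holds). Time passes only in rows, so rows that do not move let the fingers close. It gives the time, the measured TCP pose, the force and the opening at its end, in the units of the state.
- read_state(): the state, without advancing time (a new reading comes with each control period).
- camera(name): name is "side" or "top" or "wrist"; returns a dict with "img" (480x640x3 uint8, red, green, blue), "depth" (480x640 float32, m along the optical axis (not along the pixel's ray), 0 where there is no reading), "fx", "fy", "cx", "cy" (pixels), "position" and "orientation" of the camera in the world; the wrist camera has in their place "tool_from_camera" (4x4, takes a point from camera to tool coordinates, whose origin is the TCP and whose axes are the flange's). Camera axes: x right, y down, z forward; pixel columns grow to the right and rows downward; lengths in m; the calibration is good to about 2 mm. A picture is of the moment at which its call begins: read the wrist's pose just before it.
- close_job(): hands the job in, once; it reports no verdict.
The state is a dict: "time": time; "joint_positions": joint angles; "joint_vel": joint speeds; "joint_torque": joint torques, N m; "ee_pos": TCP position; "eef_rot": TCP orientation; "ft_force": force on the tool from outside, world axes, zero at the start; "torque": the same for the moment, N m; "width": finger opening in m.
Only numpy, scipy, OpenCV 4.12 (cv2) and the standard library are available. Lean on these libraries where they do the work, as an engineer would, in place of code of your own. Each camera call takes 0.05 s, during which the arm holds its last target.

TASK

A microscope objective has been left in the low gap under the wire shelf. Take the reacher, slide its open jaws in around the objective, squeeze the trigger so that they close on it, and draw it out in the jaws until it is fully clear of the shelf's front; then let go of the trigger, so that the objective is left standing upright on the open bench with the reacher's jaws open. Leave the dropper bottle beside it standing where it is.

Things in the scene. Friction and masses are not known exactly. Their poses are not given: they have to be found in the camera images.
- reacher: Reacher lying on its side: black pistol handle, aluminium tube (axis at y 0, 18 mm high, 16 mm thick), two jaws at the far end closing level with the bench; 350 mm long, 34 mm high, 0.22 kg. x: along the tube towards the jaws, z up. Origin: on the bench under the tube, midway between the handle's rear face (x -31 mm) and the released trigger's front face (x +31 mm).
- reacher_grip (a point): Where to take the reacher from above, at (0, -55, 20) mm of it. Two parallel bars stick out here from the tube towards -y, to y -85 mm: the handle (x -31 to -9, 0 to 34 mm high, fixed) and, in front, the white trigger (10 mm thick, 4 to 34 mm high, free for y -27 to -85). One finger goes behind the handle, the other before the trigger: 62 mm over both.
- reacher_jaws (a point): Midway between the two jaw pads, at (294, 0, 19) mm of the reacher. Pads: rubber, x 268 to 320 mm, 7 to 31 mm above the bench. Released, they are 64 mm apart at this point, 75 mm at the tips, 92 mm over the outsides. Both swing in alike, 2.2 mm less gap here per 1 mm of trigger. Behind them is a head 40 mm wide, 32 mm high, x 217 to 252 mm.
- trigger (a joint): Trigger travel, m: 0 released (jaws open) to 0.022 fully squeezed towards the handle. Sprung: 5 N to start it, 11 N at full travel, springs back when let go. At 0.004 (58 mm over handle and trigger) the reacher is held lightly, jaws still 55 mm apart; at 0.017 (45 mm over both) the pads are parallel, 30 mm apart, and meet the objective; 20 to 40 N grips it well.
- objective: Microscope objective standing under the shelf: a short round barrel, pale enamel with two dark rings, 30 mm diameter up to 34 mm high, tapering to a narrow nose, 48 mm high in all, 0.11 kg. It stands 60 to 90 mm behind the shelf's front edge. Origin: centre of its underside, z up.
- oil_bottle: Bystander under the same shelf, about 120 mm to one side of the objective (either side): amber dropper bottle with a black cap, 26 mm diameter, 64 mm high, light. Origin: centre of its underside.
- shelf: Fixed low shelf of steel wire on four thin legs, a controller box on its rear half. 290 mm (x) by 210 mm (y); wires 85 to 95 mm above the bench, box up to 200 mm. Origin: on the bench under its centre; y points from the open front (y -109 mm) to the rear. Front legs at x -145 and +145, y -105 mm. A flat dish, 60 mm across, lies under the rear half, at y above +35 mm.
Mind the look-alikes: they are no part of the job. Of the things that look like the objective, the largest one is meant.

How it is judged:
On the way, in this order (a step that is already met when the one before it is completed fails the run):
1. under the shelf, the reacher's jaws are squeezed shut on the objective (x of objective in the frame of reacher between 0.255 and 0.34 m and value of joint trigger above 0.012 m and contact force between reacher and objective above 1 N and y of objective in the frame of shelf above -0.09 m), for 0.2 s.
2. the objective, still gripped in the squeezed jaws, is out in front of the shelf (x of objective in the frame of reacher between 0.255 and 0.34 m and value of joint trigger above 0.012 m and contact force between reacher and objective above 1 N and y of objective in the frame of shelf below -0.127 m), for 0.2 s.
At the end, for the whole second after the job is handed in: The objective stands upright (within 10 degrees) and still on the bench, wholly in front of the shelf's front edge (its centre more than 18 mm, its radius plus 3 mm, out from it), and the trigger is released (less than 5 mm of travel) (y of objective in the frame of shelf below -0.127 m and height (world z) of objective between -0.01 and 0.01 m and angle between objective's own z axis and vertical below 0.17 rad and linear speed of objective below 0.02 m/s and value of joint trigger below 0.005 m); the robot touches nothing.
It fails at once if the dropper bottle is pushed more than 20 mm or tipped (distance of oil_bottle from where it was at the start of the episode above 0.02 m or angle between oil_bottle's own z axis and vertical above 0.3 rad).
It fails at once if the objective is toppled (angle between objective's own z axis and vertical above 0.5 rad).
It also fails if it takes over 42 s, if anything falls off the work surface, if the arm or the gripper's body presses on something with over 40 N, if the wrist force passes 120 N, or if a joint passes its speed limit or range.

## Working session

There is one attempt and no reset: what is moved stays moved. The work goes in short steps, Python scripts to look and compute and a shell command to move; the robot and the scene stay as the last step left them, time stands still between calls to the robot, and variables do not carry over. Pictures are saved under pics/ and viewed, and the job is handed in when it is done.

```bash
ls; mkdir -p pics; python3 - <<'E'
from bench import read_state, camera
import cv2,numpy as np
s=read_state(); print(s)
for n in ["top","side","wrist"]:
    c=camera(n); cv2.imwrite(f"pics/{n}0.png",c["img"][:,:,::-1]); np.savez(f"{n}0.npz",**c)
    print(n,{k:v for k,v in c.items() if k not in("img","depth")})
E
```

```text
pics
{'time': 0.0, 'joint_positions': array([ 1.16444488,  0.33289042, -0.06467948,  1.46091285,  0.02161645,
        1.34987479, -0.08847335]), 'joint_vel': array([ 5.31769285e-04, -4.41960413e-04, -8.82460035e-05, -1.08552051e-03,
        7.64815563e-05,  7.58506481e-04, -8.58133726e-04]), 'joint_torque': array([-3.90663092e-05, -6.23249245e+01,  2.47283815e-02, -3.89902461e+01,
       -6.13830099e-02,  3.96575499e-02,  1.88644281e-04]), 'ee_pos': array([ 0.23384308, -0.57921039,  0.22175589]), 'eef_rot': array([ 9.81645043e-01,  1.90715827e-01, -1.73850411e-04, -6.72680375e-04]), 'ft_force': array([-0.35969266,  0.38597412, -0.02681055]), 'torque': array([-0.02298077, -0.035896  ,  0.04407123]), 'width': 0.08709861233461436}
top {'fx': 441.85667038892655, 'fy': 441.85667038892655, 'cx': 320.6302802771456, 'cy': 242.8250325387678, 'position': array([0.35332277, 0.03821088, 0.76318331]), 'orientation': array([ 0.71113087, -0.69993182,  0.04808871, -0.04556112])}
side {'fx': 439.8405534054134, 'fy': 439.8405534054134, 'cx': 328.5925943032165, 'cy': 243.47838292157613, 'position': array([ 0.3868724 , -0.47414632,  0.59408742]), 'orientation': array([ 0.92687891, -0.03903984,  0.02585784, -0.37242818])}
wrist {'fx': 352.0665392619215, 'fy': 352.0665392619215, 'cx': 319.0619805692016, 'cy': 240.6161641381317, 'tool_from_camera': array([[ 2.26534320e-04, -9.61060487e-01, -2.76337997e-01,
         7.67982939e-02],
       [ 9.99999650e-01, -4.74049965e-06,  8.36259042e-04,
         7.08235621e-05],
       [-8.05005502e-04, -2.76338089e-01,  9.61060150e-01,
        -1.61430446e-01],
       [ 0.00000000e+00,  0.00000000e+00,  0.00000000e+00,
         1.00000000e+00]])}
```

View pics/top0.png

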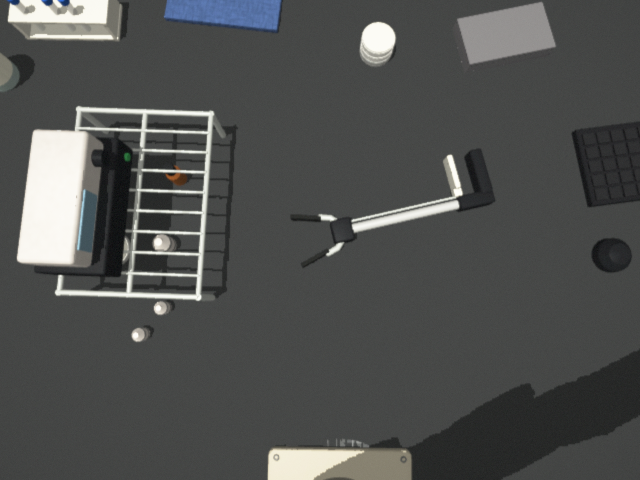

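View pics/side0.png

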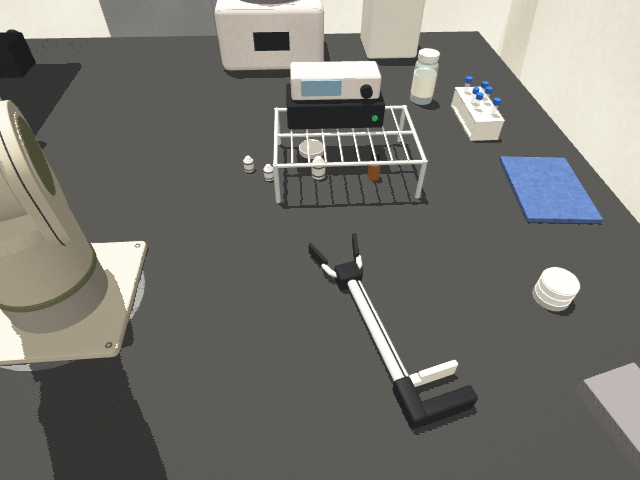

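View pics/wrist0.png

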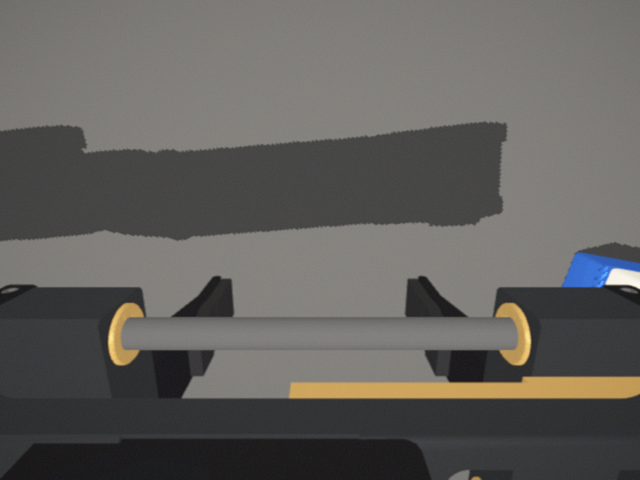

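The top view shows the shelf with its front facing right (world -y). The objective is at (163,243), the bottle at (177,176) and the two look-alikes at (162,308) and (140,334). The reacher's handle is at (480,180) and its jaws are around (310,235).

```bash
cat > h.py <<'E'
import numpy as np,cv2
from scipy.spatial.transform import Rotation as R
def load(n): return dict(np.load(n,allow_pickle=True))
def ray(c,u,v):
    d=np.stack([(np.asarray(u)-c['cx'])/c['fx'],(np.asarray(v)-c['cy'])/c['fy'],np.ones(np.shape(u))],-1)
    return R.from_quat(c['orientation']).apply(d.reshape(-1,3)).reshape(d.shape)
def onplane(c,u,v,z):
    r=ray(c,u,v); return c['position']+r*((z-c['position'][2])/r[...,2])[...,None]
def cloud(c):
    v,u=np.mgrid[:480,:640]; r=ray(c,u,v); return c['position']+r*c['depth'][...,None]
E
python3 - <<'E'
from h import *
t=load('top0.npz'); s=load('side0.npz')
for c,n in((t,'top'),(s,'side')):
    P=cloud(c); print(n)
    img=c['img'].astype(int)
    pts={'top':[(163,243),(177,178),(211,113),(199,296),(79,109),(58,293),(450,204),(360,224),(162,308),(140,334),(480,175),(455,175),(300,217),(313,260)],'side':[(318,168),(374,172),(248,163),(268,172),(279,140),(419,158),(370,312),(345,272),(440,402),(440,374),(312,148)]}[n]
    for p in pts: print(p,P[p[1],p[0]].round(4),img[p[1],p[0]])
# reacher cloud
P=cloud(t); img=t['img'].astype(int)
m=(P[...,2]>0.008)&(P[...,2]<0.06)
m[:130]=0;m[290:]=0;m[:,:280]=0;m[:,510:]=0
n,l,st,ce=cv2.connectedComponentsWithStats(m.astype(np.uint8)); print(st,ce)
br=m&(img.min(2)>130)
vis=t['img'].copy(); vis[m]=[255,0,0]; vis[br]=[0,255,0]
cv2.imwrite('pics/m1.png',cv2.resize(vis[120:300,270:520],None,fx=3,fy=3,interpolation=0)[:,:,::-1])
cv2.imwrite('pics/o1.png',cv2.resize(t['img'][90:350,40:260],None,fx=2.3,fy=2.3)[:,:,::-1])
cv2.imwrite('pics/o2.png',cv2.resize(s['img'][60:220,230:450],None,fx=3.5,fy=3.5)[:,:,::-1])
E
```

```text
top
(163, 243) [0.4447 0.2946 0.0444] [189 182 171]
(177, 178) [0.5565 0.2804 0.0376] [114  66  32]
(211, 113) [0.6486 0.2144 0.0919] [231 233 225]
(199, 296) [0.359  0.2182 0.0929] [246 247 241]
(79, 109) [0.6515 0.4246 0.0921] [239 240 233]
(58, 293) [0.3602 0.4299 0.0932] [234 236 229]
(450, 204) [ 0.5219 -0.1832  0.0262] [235 235 230]
(360, 224) [ 0.4849 -0.0298  0.026 ] [232 232 226]
(162, 308) [0.3392 0.2937 0.0327] [183 177 166]
(140, 334) [0.2967 0.3282 0.0288] [178 172 162]
(480, 175) [ 0.5721 -0.234   0.0316] [47 47 49]
(455, 175) [ 0.5703 -0.1901  0.0353] [253 253 248]
(300, 217) [0.4942 0.0718 0.0313] [45 45 42]
(313, 260) [0.4219 0.0486 0.0313] [38 41 36]
side
(318, 168) [0.4451 0.2879 0.0297] [79 80 78]
(374, 172) [0.5646 0.2764 0.0219] [118  68  36]
(248, 163) [0.2959 0.3218 0.0253] [193 184 170]
(268, 172) [0.3388 0.2888 0.0239] [147 144 136]
(279, 140) [0.3634 0.4232 0.0146] [163 162 152]
(419, 158) [0.6834 0.3477 0.0023] [95 94 90]
(370, 312) [ 0.4986 -0.0837  0.025 ] [251 250 246]
(345, 272) [ 0.4681 -0.0057  0.0324] [59 61 60]
(440, 402) [ 0.5665 -0.239   0.0344] [60 61 63]
(440, 374) [ 0.5817 -0.1935  0.0211] [198 192 175]
(312, 148) [0.4384 0.3836 0.0159] [201 194 178]
[[     0      0    640    480 303180]
 [   290    148    205    119   4020]] [[318.25742463 239.96231282]
 [413.21243781 204.63333333]]
```

```bash
ls pics
```

```text
m1.png
o1.png
o2.png
side0.png
top0.png
wrist0.png
```

View pics/m1.png

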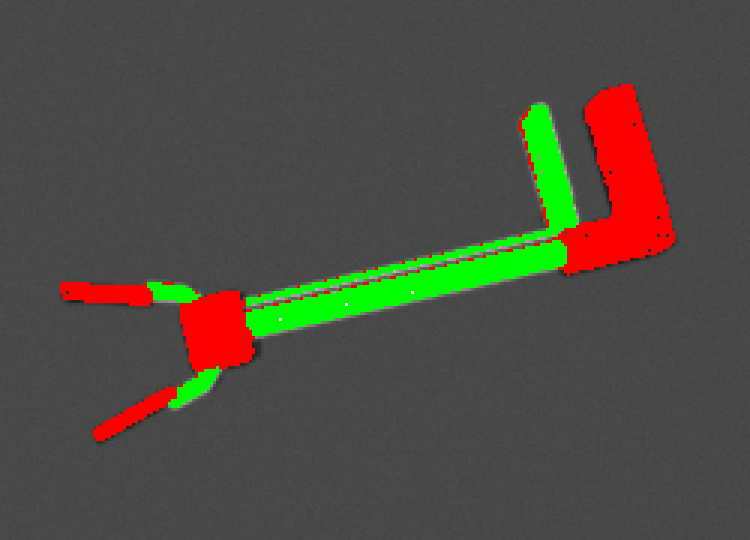

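View pics/o1.png

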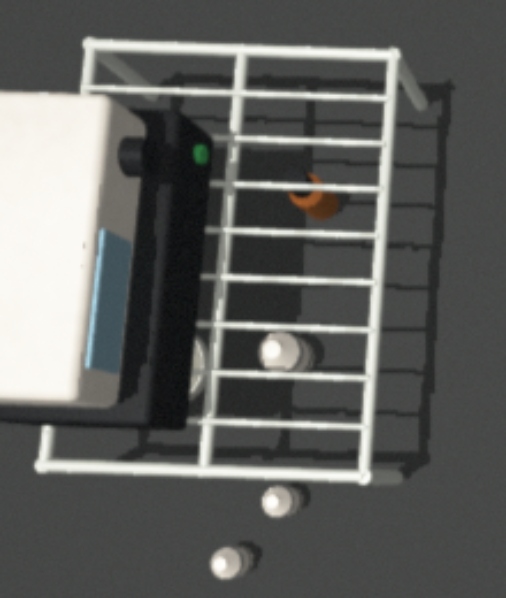

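View pics/o2.png

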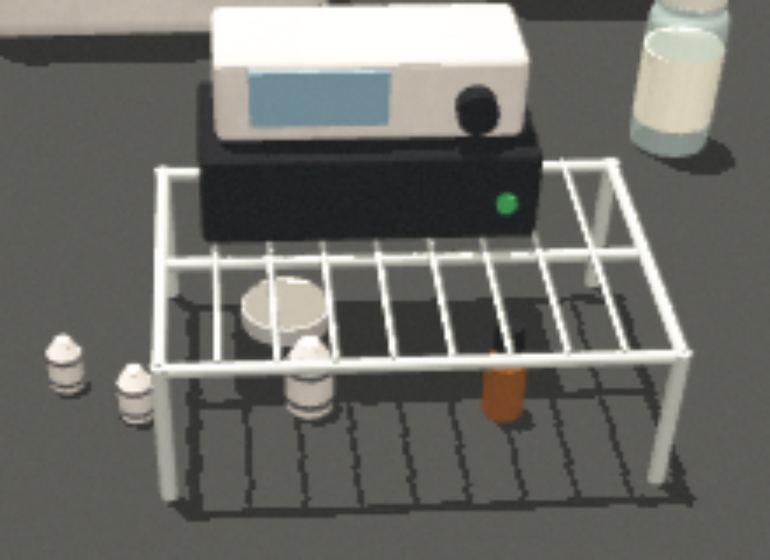

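```bash
cat >> h.py <<'E'
def reacher(c,verbose=True,zlo=0.022):
    """pose (origin xy, heading) from top view: tube line + handle/trigger outer faces"""
    P=cloud(c); img=c['img'].astype(int)
    m=(P[...,2]>zlo)&(P[...,2]<0.04)&(P[...,1]<0.25)&(P[...,0]>0.3)&(P[...,0]<0.75)&(P[...,1]>-0.4)
    n,l,st,ce=cv2.connectedComponentsWithStats(m.astype(np.uint8)); 
    return P,img,m,l,st
E
python3 - <<'E'
from h import *
t=load('top0.npz'); s=load('side0.npz')
P=cloud(t); img=t['img'].astype(int)
br=img.min(2)>130
m=(P[...,2]>.008)&(P[...,2]<.06); m[:130]=0;m[290:]=0;m[:,:280]=0;m[:,510:]=0
# tube: bright, between columns 365..450
cols=[]
for u in range(365,452,3):
    v=np.where(br[:,u]&m[:,u])[0]; v=v[v>190]
    # tube = last contiguous run
    k=np.where(np.diff(v)>1)[0]; run=v[k[-1]+1:] if len(k) else v
    cols.append((u,run[0],run[-1],len(run)))
print(cols[::4])
# tube edge silhouette at about z .018
c=np.array(cols,float)
good=abs(c[:,3]-np.median(c[:,3]))<2
mid=onplane(t,c[good,0],(c[good,1]+c[good,2])/2,0.018)[:,:2]
vx,vy,x0,y0=cv2.fitLine(mid.astype(np.float32),cv2.DIST_L2,0,.01,.01).ravel()
if vy<0: vx,vy=-vx,-vy
print('heading',np.degrees(np.arctan2(vy,vx)),x0,y0)
ex=np.array([vx,vy]); ey=np.array([-vy,vx]); p0=np.array([x0,y0])
# handle/trigger pixel coords on z=.034
v,u=np.where(m); Q=onplane(t,u,v,0.034)[:,:2]-p0; a=Q@ex; b=Q@ey
sel=(b<-35)&(b>-75)
for lo in range(-80,-25,8):
    k=(b<lo+8)&(b>=lo); print(lo,a[k].min().round(4) if k.any() else '',a[k].max() if k.any() else '',k.sum())
a=a*1e3;b=b*1e3
for lo in range(-85,-25,10):
    k=(b<lo+10)&(b>=lo); aa=np.sort(a[k]); print(lo,aa.min(),aa.max(),(aa.min()+aa.max())/2) if k.any() else 0
k=b<-35;print('bmin',b.min())
# head, tips
print('a range all',a.min(),a.max())
k=abs(b)<19; print('head fwd end',a[k&(a>0)].max())
E
```

```text
[(365, np.int64(221), np.int64(229), 9), (377, np.int64(218), np.int64(226), 9), (389, np.int64(215), np.int64(224), 10), (401, np.int64(213), np.int64(221), 9), (413, np.int64(210), np.int64(218), 9), (425, np.int64(207), np.int64(215), 9), (437, np.int64(204), np.int64(212), 9), (449, np.int64(202), np.int64(210), 9)]
heading 103.99455 0.5028155 -0.11132982
-80   0
-72   0
-64   0
-56   0
-48   0
-40   0
-32   0
-85 -148.5268674036672 -79.79316485201778 -114.1600161278425
-75 -148.46697398806364 -78.86589879683976 -113.6664363924517
-65 -148.1944266028847 -79.41789177046216 -113.80615918667343
-55 -148.61985800423145 -78.76904249336178 -113.69445024879661
-45 -148.56007670121255 196.08541089624077 23.76266709751411
-35 -148.28882896769917 191.92996332592224 21.820567179111535
bmin -84.26946215392154
a range all -148.61985800423145 196.08541089624077
head fwd end 134.7854599515833
```

```bash
python3 - <<'E'
from h import *
t=load('top0.npz'); s=load('side0.npz')
sh=[(211,113),(199,296),(79,109),(58,293)]
z=.090
F=[onplane(t,*p,z)[:2] for p in sh]; print(np.round(F,4))
ctr=np.mean(F,0)
yv=(F[2]+F[3]-F[0]-F[1]);xv=F[0]+F[2]-F[1]-F[3]
print(ctr,np.degrees(np.arctan2(yv[1],yv[0])),np.degrees(np.arctan2(xv[1],xv[0])))
# objective body in side: depth pts
P=cloud(s); m=np.zeros((480,640),bool); m[150:183,308:330]=1
Q=P[m]; k=(Q[:,2]>.006)&(Q[:,2]<.05)&(Q[:,1]<.31)&(Q[:,1]>.26); Q=Q[k]
b=Q[(Q[:,2]<.034)]; print('side body', b.min(0),b.max(0),len(b))
from scipy.optimize import least_squares
f=least_squares(lambda c:np.hypot(b[:,0]-c[0],b[:,1]-c[1])-.015,[.445,.295],loss='soft_l1',f_scale=.002);print('fit',f.x,np.std(f.fun))
P=cloud(t); m[:]=0; m[230:258,150:185]=1
Q=P[m]; k=(Q[:,2]>.005)&(Q[:,2]<.06)&(Q[:,1]<.325); Q=Q[k]
n=Q[Q[:,2]>.040]; print('nose',n.mean(0),len(n),Q[:,2].max())
b=Q[(Q[:,2]<.034)];f=least_squares(lambda c:np.hypot(b[:,0]-c[0],b[:,1]-c[1])-.015,[.445,.295],loss='soft_l1',f_scale=.002);print('fit top',f.x,np.std(f.fun),len(b))
# bottle
P=cloud(s); im=s['img'].astype(int); mm=(im[...,0]>im[...,2]+40); mm[:150]=0;mm[190:]=0;mm[:,:360]=0;mm[:,390:]=0
b=P[mm]; b=b[(b[:,2]>.004)&(b[:,2]<.06)&(b[:,1]<.32)]; f=least_squares(lambda c:np.hypot(b[:,0]-c[0],b[:,1]-c[1])-.013,[.56,.29],loss='soft_l1',f_scale=.002);print('bottle',f.x,len(b))
E
```

```text
[[0.6495 0.2149]
 [0.3591 0.219 ]
 [0.6525 0.4258]
 [0.3602 0.4318]]
[0.50532393 0.32287904] 89.43670438124039 -0.9944877963166322
side body [0.43058736 0.28399019 0.0061125 ] [0.45878512 0.30531831 0.03378313] 135
fit [0.44584581 0.30164016] 0.001070101090467082
nose [0.44645957 0.30040468 0.04485624] 134 0.05072811864541382
fit top [0.44723598 0.30253551] 0.0005052939841448807 106
bottle [0.56555232 0.28766224] 162
```

```bash
cat >> h.py <<'E'
def plan(x,y,z,head):
    from bench import read_state
    s=read_state(); q=R.from_quat(s['eef_rot']); p=s['ee_pos']
    ty=q.as_matrix()[:,1]; cur=np.degrees(np.arctan2(ty[1],ty[0]))
    dw=(head-cur+90)%180-90
    d=np.array([x,y,z])-p
    print('t',round(s['time'],2),'p',p.round(4),'tool y angle',cur.round(2),'tilt',np.degrees(np.arccos(-q.as_matrix()[2,2])).round(2),'w',round(s['width'],4),'F',s['ft_force'].round(1))
    print('turn about tool z (deg)',(-dw).round(2),'frac',(-dw/120).round(4))
    print('shift frac total NOW axes',(q.inv().apply(d)/.04).round(3))
    q2=R.from_euler('z',dw,degrees=True)*q
    print('shift frac after turn',(q2.inv().apply(d)/.04).round(3))
E
python3 -c "
from h import *
plan(.5846,-.2119,.15,103.99)"
```

```text
t 0.15 p [ 0.2339 -0.5793  0.222 ] tool y angle -68.01 tilt 0.06 w 0.0869 F [-0.7  0.3  0.3]
turn about tool z (deg) 8.0 frac 0.0667
shift frac total NOW axes [11.568 -5.231  1.804]
shift frac after turn [10.727 -6.791  1.806]
```

```bash
python3 -m inch '[[0,0,0,0,0,0.0667],[0.894,-0.566,0,0,0,0],[0.894,-0.566,0,0,0,0],[0.894,-0.566,0,0,0,0],[0.894,-0.566,0,0,0,0]]' 1 30 && python3 -m inch '[[0.894,-0.566,0,0,0,0],[0.894,-0.566,0,0,0,0],[0.894,-0.566,0,0,0,0],[0.894,-0.566,0,0,0,0],[0,0,0,0,0,0]]'; python3 -c "
from h import *
plan(.5846,-.2119,.15,103.99)"
```

```text
time: 0.78
ee_pos: [0.3517, -0.4559, 0.2223]
eef_rot: [0.993, 0.122, -0.0, -0.0]
ft_force: [-0.2, -0.6, -0.2]
width: 0.0868
time: 1.4
ee_pos: [0.4703, -0.331, 0.2223]
eef_rot: [0.992, 0.125, 0.0, -0.001]
ft_force: [0.0, -0.7, -0.4]
width: 0.0872
t 1.4 p [ 0.4703 -0.331   0.2223] tool y angle -75.66 tilt 0.09 w 0.0872 F [ 0.  -0.7 -0.4]
turn about tool z (deg) 0.35 frac 0.0029
shift frac total NOW axes [ 3.503 -2.175  1.814]
shift frac after turn [ 3.49  -2.197  1.814]
```

```bash
python3 -m inch '[[0.875,-0.547,0.45,0,0,0.0029],[0.875,-0.547,0.45,0,0,0],[0.875,-0.547,0.45,0,0,0],[0.875,-0.547,0.45,0,0,0],[0,0,0,0,0,0]]'; python3 - <<'E'
from h import *
from bench import camera
plan(.5846,-.2119,.10,103.99)
for n in ['wrist','top']:
    c=camera(n); np.savez(n+'1.npz',**c); cv2.imwrite(f'pics/{n}1.png',c['img'][:,:,::-1])
E
```

```text
time: 2.02
ee_pos: [0.5836, -0.2132, 0.1485]
eef_rot: [0.993, 0.121, -0.001, -0.001]
ft_force: [0.3, 0.5, -0.4]
width: 0.0872
t 2.02 p [ 0.5836 -0.2132  0.1485] tool y angle -76.1 tilt 0.2 w 0.0872 F [ 0.3  0.5 -0.4]
turn about tool z (deg) -0.09 frac -0.0008
shift frac total NOW axes [ 0.033 -0.022  1.212]
shift frac after turn [ 0.033 -0.022  1.212]
```

View pics/wrist1.png

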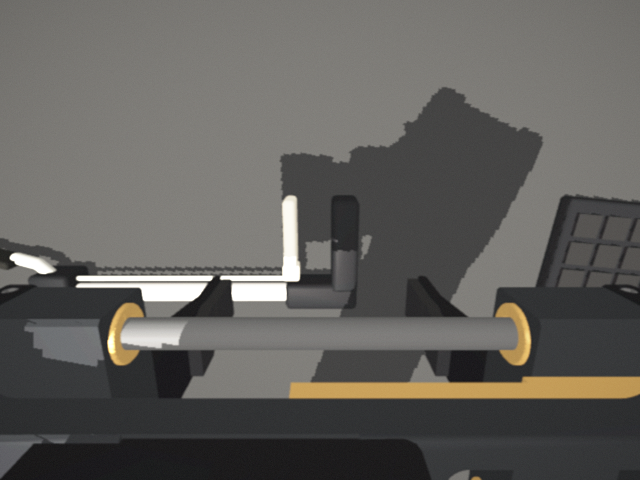

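View pics/top1.png

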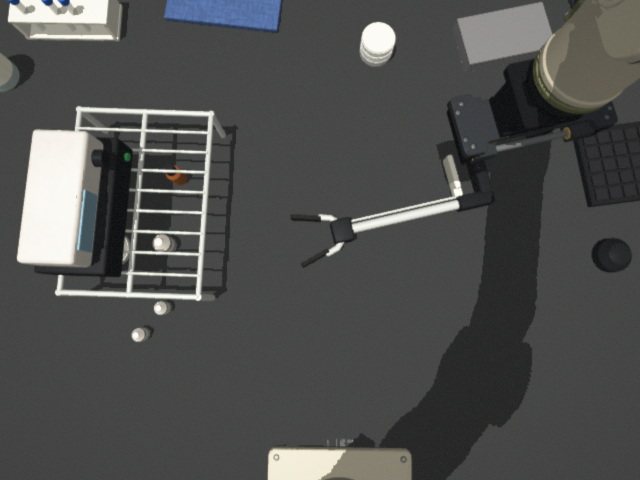

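```bash
python3 -m inch '[[0.033,-0.022,0.8,0,0,0],[0,0,0.8,0,0,0],[0,0,0.8,0,0,0],[0,0,0.7,0,0,0],[0,0,0.4,0,0,0]]' ; python3 -m inch '[[0,0,0,0,0,0]]'; python3 - <<'E'
from h import *
from bench import camera
plan(.5846,-.2119,.006,103.99)
for n in ['wrist']:
    c=camera(n); np.savez(n+'2.npz',**c); cv2.imwrite(f'pics/{n}2.png',c['img'][:,:,::-1])
E
```

```text
time: 2.75
ee_pos: [0.5829, -0.2172, 0.0097]
eef_rot: [0.993, 0.118, -0.001, 0.0]
ft_force: [0.0, -0.6, 0.6]
width: 0.0872
time: 2.88
ee_pos: [0.5833, -0.2162, 0.0101]
eef_rot: [0.993, 0.118, -0.001, -0.0]
ft_force: [-0.7, 0.7, 0.1]
width: 0.0869
t 2.88 p [ 0.5833 -0.2162  0.0101] tool y angle -76.44 tilt 0.08 w 0.0869 F [-0.7  0.7  0.1]
turn about tool z (deg) -0.43 frac -0.0036
shift frac total NOW axes [ 0.057 -0.098  0.103]
shift frac after turn [ 0.058 -0.097  0.103]
```

View pics/wrist2.png

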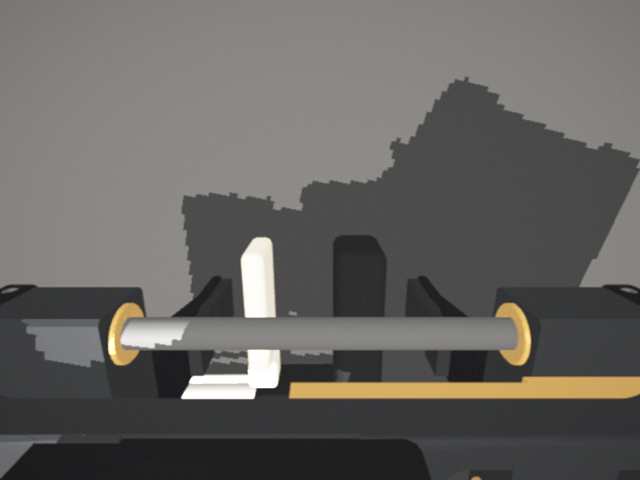

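```bash
python3 -m inch '[[0.057,-0.097,0.1,0,0,-0.0036],[0,0,0,0,0,0]]' ; python3 -m inch '[[0,0,0,0,0,0],[0,0,0,0,0,0],[0,0,0,0,0,0],[0,0,0,0,0,0]]' -0.15 35;  python3 - <<'E'
from h import *
from bench import camera
plan(.5846,-.2119,.006,103.99)
for n in ['wrist','top']:
    c=camera(n); np.savez(n+'3.npz',**c); cv2.imwrite(f'pics/{n}3.png',c['img'][:,:,::-1])
E
```

```text
time: 3.18
ee_pos: [0.586, -0.2103, 0.0072]
eef_rot: [0.992, 0.123, 0.0, 0.0]
ft_force: [-0.7, -0.2, 0.3]
width: 0.0869
time: 3.68
ee_pos: [0.5856, -0.2114, 0.0067]
eef_rot: [0.992, 0.122, 0.0, 0.0]
ft_force: [1.2, -0.3, 0.9]
width: 0.0551
t 3.67 p [ 0.5856 -0.2114  0.0067] tool y angle -75.95 tilt 0.04 w 0.0551 F [ 1.2 -0.3  0.9]
turn about tool z (deg) 0.06 frac 0.0005
shift frac total NOW axes [-0.027  0.007  0.017]
shift frac after turn [-0.027  0.007  0.017]
```

View pics/wrist3.png

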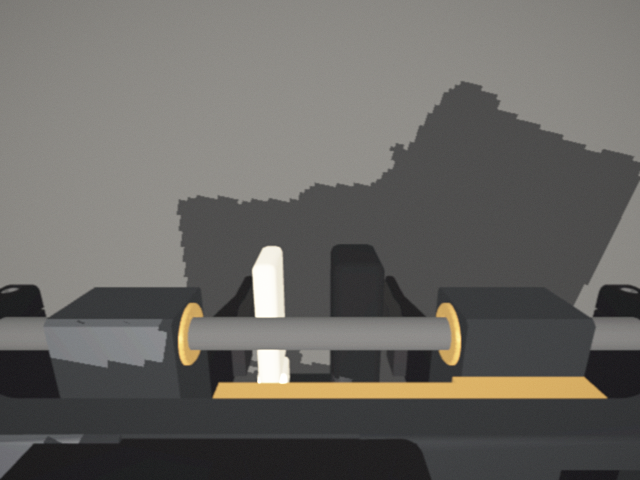

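View pics/top3.png

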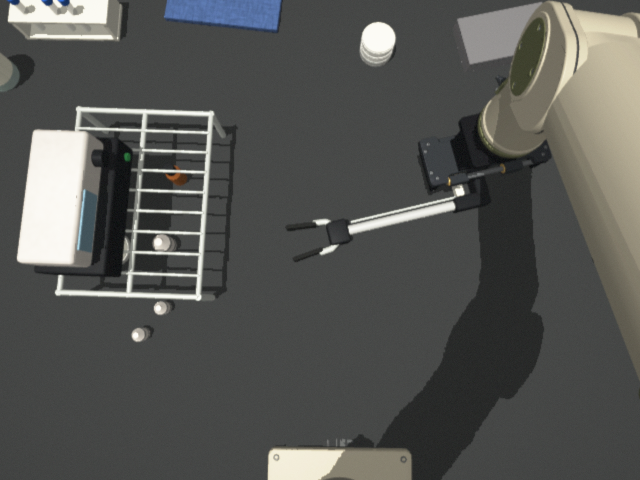

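```bash
python3 -m inch '[[0,0,0,0,0,0],[0,0,0,0,0,0],[0,0,0,0,0,0],[0.1,-0.2,0,0,0,0],[0.12,-0.25,0,0,0,0]]' ; python3 -m inch '[[0.12,-0.25,0,0,0,0],[0.12,-0.25,0,0,0,0],[0.12,-0.25,0,0,0,0],[0.12,-0.25,0,0,0,0],[0,0,0,0,0,0]]';  python3 - <<'E'
from h import *
from bench import camera
plan(.5846,-.2119,.006,103.99)
for n in ['top']:
    c=camera(n); np.savez(n+'4.npz',**c); cv2.imwrite(f'pics/{n}4.png',c['img'][:,:,::-1])
E
```

```text
time: 4.4
ee_pos: [0.5897, -0.1909, 0.0067]
eef_rot: [0.992, 0.122, -0.0, 0.0]
ft_force: [-0.2, -1.5, 3.5]
width: 0.0385
time: 5.03
ee_pos: [0.5991, -0.1453, 0.0067]
eef_rot: [0.992, 0.123, 0.0, -0.001]
ft_force: [0.4, 3.8, 4.2]
width: 0.0388
t 5.03 p [ 0.5991 -0.1453  0.0067] tool y angle -75.82 tilt 0.12 w 0.0388 F [0.4 3.8 4.2]
turn about tool z (deg) 0.19 frac 0.0016
shift frac total NOW axes [-0.76   1.526  0.014]
shift frac after turn [-0.755  1.528  0.014]
```

View pics/top4.png

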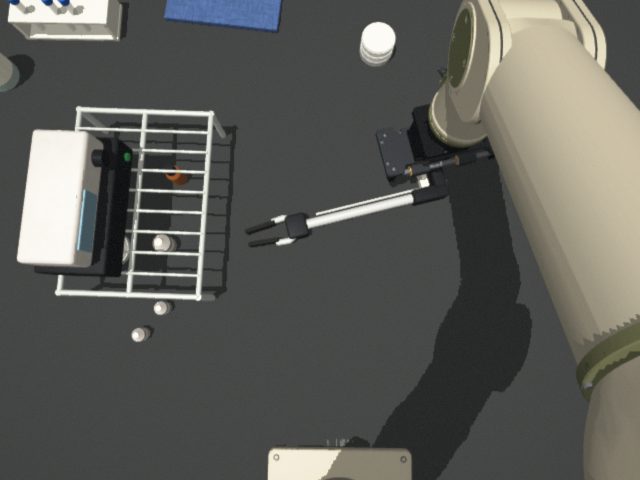

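```bash
cat >> h.py <<'E'
def tube(c,u0,u1,obj=(.4465,.3015)):
    P=cloud(c); img=c['img'].astype(int); br=(img.min(2)>130)&(P[...,2]>.008)&(P[...,2]<.06)
    cols=[]
    for u in range(u0,u1,2):
        v=np.where(br[:,u])[0]; v=v[(v>120)&(v<280)]
        if len(v)<4: continue
        k=np.where(np.diff(v)>1)[0]; run=v[k[-1]+1:] if len(k) else v
        cols.append((u,run[0],run[-1],len(run)))
    q=np.array(cols,float); g=abs(q[:,3]-np.median(q[:,3]))<2
    mid=onplane(c,q[g,0],(q[g,1]+q[g,2])/2,.018)[:,:2]
    vx,vy,x0,y0=cv2.fitLine(mid.astype(np.float32),cv2.DIST_L2,0,.01,.01).ravel()
    if vy<0: vx,vy=-vx,-vy
    ex=np.array([vx,vy]);ey=np.array([-vy,vx]);p0=np.array([x0,y0])
    # head front: dark pixels z .026-.034 near axis, furthest along
    Q=P[...,:2]-p0; a=Q@ex; b=Q@ey
    m=(abs(b)<.010)&(P[...,2]>.02)&(P[...,2]<.05)&(a>0)&(a<.2)
    m=(abs(b)<.012)&(P[...,2]>.022)&(P[...,2]<.045)&(P[...,1]<.27)
    am=np.sort(a[m]); 
    # first gap >6 mm going forward from tube
    am=am[am>0]; gi=np.where(np.diff(am)>.006)[0]; hf=am[gi[0]] if len(gi) else am[-1]
    org=p0+ex*(hf-.252)
    o=np.array(obj)-org
    print('n',g.sum(),'heading',np.degrees(np.arctan2(vy,vx)).round(2),'origin',org.round(4),'objective in reacher',(o@ex).round(4),(o@ey).round(4))
    return org,ex,ey
E
python3 -c "
from h import *
tube(load('top0.npz'),365,450)
tube(load('top3.npz'),360,440)
tube(load('top4.npz'),318,400)"
```

```text
n 41 heading 104.07 origin [ 0.5317 -0.2266] objective in reacher 0.5329 -0.0458
n 36 heading 104.42 origin [ 0.5298 -0.2195] objective in reacher 0.5253 -0.0491
n 39 heading 104.97 origin [ 0.5416 -0.1485] objective in reacher 0.4593 -0.0244
```

```bash
python3 -m inch '[[0,-0.15,0,0,0,0.0065],[0,-0.15,0,0,0,0.0065],[0,-0.15,0,0,0,0.0065],[0,-0.15,0,0,0,0.0065],[0,0,0,0,0,0]]' ; python3 -m inch '[[0,0,0,0,0,0],[0,0,0,0,0,0],[0,0,0,0,0,0],[0,0,0,0,0,0]]' 0.33 30;  python3 - <<'E'
from h import *
from bench import camera
plan(.5846,-.2119,.006,101.9)
for n in ['top','wrist']:
    c=camera(n); np.savez(n+'5.npz',**c); cv2.imwrite(f'pics/{n}5.png',c['img'][:,:,::-1])
tube(load('top5.npz'),305,385)
E
```

```text
time: 5.7
ee_pos: [0.593, -0.1233, 0.0067]
eef_rot: [0.995, 0.095, -0.0, -0.0]
ft_force: [-1.7, -0.9, 6.3]
width: 0.0388
time: 6.2
ee_pos: [0.593, -0.1234, 0.0063]
eef_rot: [0.995, 0.096, -0.0, -0.001]
ft_force: [0.4, 2.5, 2.5]
width: 0.0576
t 6.2 p [ 0.593  -0.1234  0.0063] tool y angle -79.02 tilt 0.06 w 0.0576 F [0.4 2.5 2.5]
turn about tool z (deg) -0.92 frac -0.0076
shift frac total NOW axes [-0.627  2.132  0.005]
shift frac after turn [-0.661  2.122  0.005]
n 40 heading 100.94 origin [ 0.5374 -0.1312] objective in reacher 0.4421 0.0071
```

View pics/top5.png

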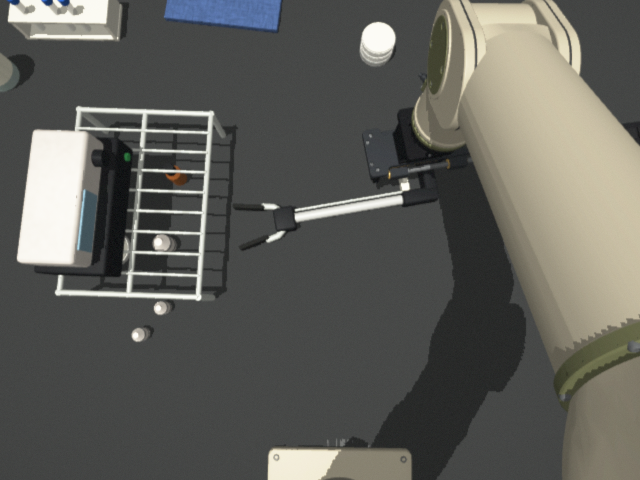

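View pics/wrist5.png

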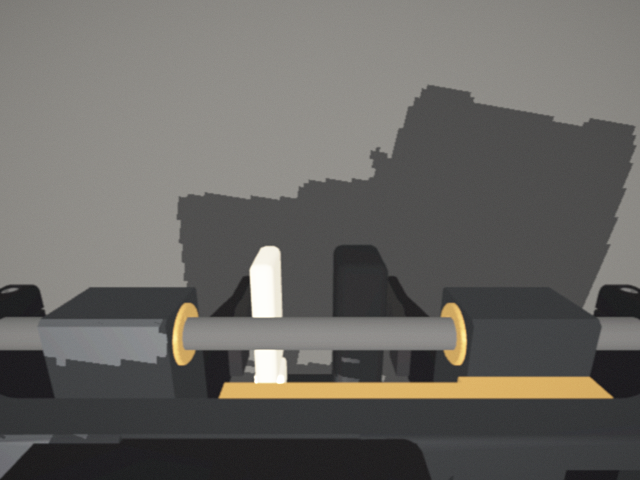

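```bash
python3 -m inch '[[-0.02,-0.2,0,0,0,0],[-0.02,-0.2,0,0,0,0],[-0.02,-0.2,0,0,0,0],[-0.02,-0.2,0,0,0,0],[-0.02,-0.2,0,0,0,0]]' ; python3 -m inch '[[-0.02,-0.2,0,0,0,0],[-0.02,-0.2,0,0,0,0],[-0.02,-0.2,0,0,0,0],[-0.02,-0.2,0,0,0,0],[0,0,0,0,0,0]]';  python3 - <<'E'
from h import *
from bench import camera
plan(.5846,-.2119,.006,100.98)
for n in ['top','side']:
    c=camera(n); np.savez(n+'6.npz',**c); cv2.imwrite(f'pics/{n}6.png',c['img'][:,:,::-1])
tube(load('top6.npz'),275,345)
E
```

```text
time: 6.92
ee_pos: [0.5814, -0.0854, 0.0065]
eef_rot: [0.995, 0.096, -0.0, 0.0]
ft_force: [0.6, 0.0, -0.8]
width: 0.058
time: 7.55
ee_pos: [0.5723, -0.0541, 0.0066]
eef_rot: [0.995, 0.096, -0.0, -0.0]
ft_force: [-0.0, 0.3, -1.1]
width: 0.0577
t 7.55 p [ 0.5723 -0.0541  0.0066] tool y angle -78.98 tilt 0.02 w 0.0577 F [-0.   0.3 -1.1]
turn about tool z (deg) 0.04 frac 0.0003
shift frac total NOW axes [-0.452  3.93   0.013]
shift frac after turn [-0.449  3.931  0.013]
n 34 heading 101.03 origin [ 0.5168 -0.0624] objective in reacher 0.3706 -0.0006
```

View pics/top6.png

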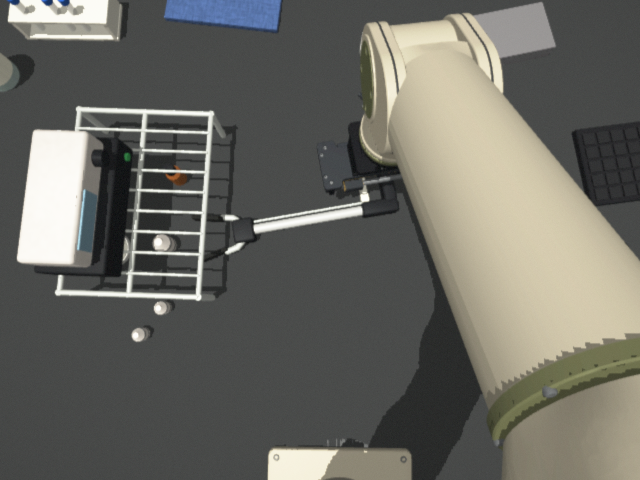

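View pics/side6.png

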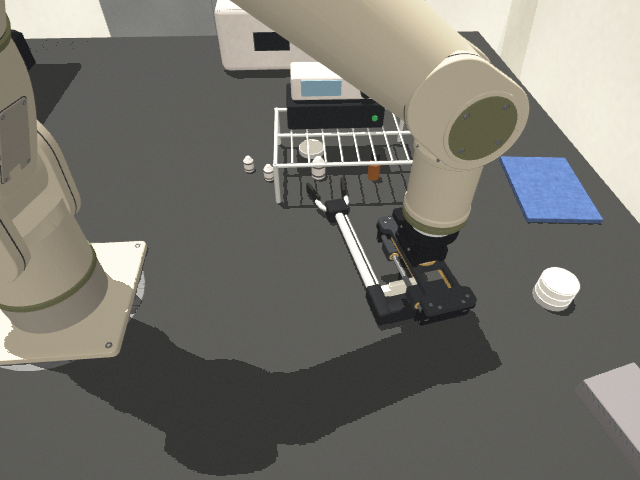

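```bash
python3 -m inch '[[0,-0.19,0,0,0,0],[0,-0.19,0,0,0,0],[0,-0.19,0,0,0,0],[0,-0.19,0,0,0,0],[0,-0.19,0,0,0,0]]' ; python3 -m inch '[[0,-0.19,0,0,0,0],[0,-0.19,0,0,0,0],[0,-0.19,0,0,0,0],[0,-0.19,0,0,0,0],[0,0,0,0,0,0]]';  python3 - <<'E'
from h import *
from bench import camera
plan(.5846,-.2119,.006,100.98)
for n in ['top','side']:
    c=camera(n); np.savez(n+'7.npz',**c)
    w=c['img'][90:350,40:340] if n=='top' else c['img'][60:340,230:530]
    cv2.imwrite(f'pics/{n}7.png',cv2.resize(w,None,fx=2.1,fy=2.1)[:,:,::-1])
tube(load('top7.npz'),238,310)
E
```

```text
time: 8.28
ee_pos: [0.5651, -0.0173, 0.0066]
eef_rot: [0.995, 0.096, 0.0, 0.0]
ft_force: [0.4, -0.4, -1.0]
width: 0.0579
time: 8.9
ee_pos: [0.5593, 0.013, 0.0066]
eef_rot: [0.995, 0.096, 0.0, -0.0]
ft_force: [-0.1, -0.5, -0.8]
width: 0.0582
t 8.9 p [0.5593 0.013  0.0066] tool y angle -78.99 tilt 0.02 w 0.0582 F [-0.1 -0.5 -0.8]
turn about tool z (deg) 0.03 frac 0.0003
shift frac total NOW axes [-0.453  5.639  0.012]
shift frac after turn [-0.45   5.639  0.012]
n 36 heading 101.06 origin [0.504  0.0046] objective in reacher 0.3024 -0.0006
```

View pics/top7.png

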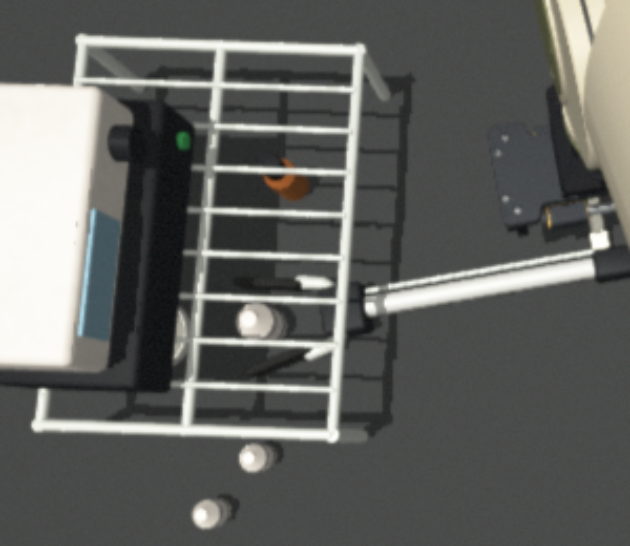

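View pics/side7.png

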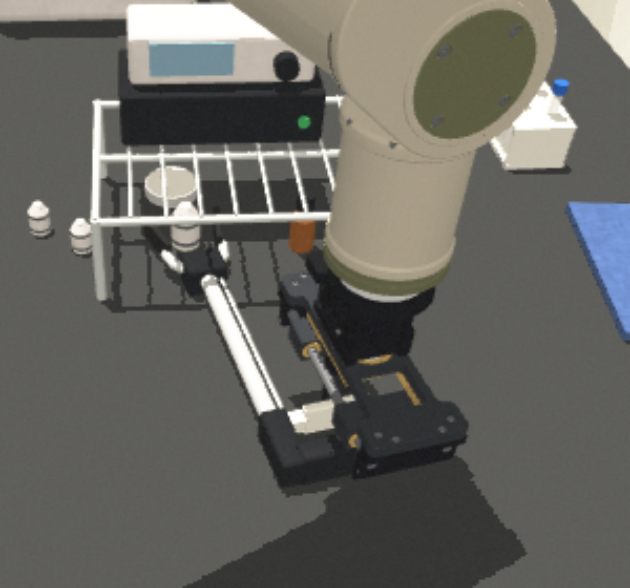

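The jaws are now around the objective, with the objective centred between the pads in the top and side crops. Next I squeeze.

```bash
python3 -m inch '[[0,0,0,0,0,0],[0,0,0,0,0,0],[0,0,0,0,0,0],[0,0,0,0,0,0],[0,0,0,0,0,0]]' -0.1 30; python3 -m inch '[[0,0,0,0,0,0],[0,0,0,0,0,0],[0,0,0,0,0,0]]';  python3 - <<'E'
from h import *
from bench import camera
plan(.5846,-.2119,.006,100.98)
for n in ['top','side']:
    c=camera(n); np.savez(n+'8.npz',**c)
    w=c['img'][90:350,40:340] if n=='top' else c['img'][60:340,230:530]
    cv2.imwrite(f'pics/{n}8.png',cv2.resize(w,None,fx=2.1,fy=2.1)[:,:,::-1])
tube(load('top8.npz'),238,310)
E
```

```text
time: 9.62
ee_pos: [0.5597, 0.0119, 0.0066]
eef_rot: [0.995, 0.095, 0.0, 0.0]
ft_force: [0.4, -0.9, -1.0]
width: 0.0433
time: 10.0
ee_pos: [0.5595, 0.012, 0.0066]
eef_rot: [0.995, 0.095, 0.0, 0.0]
ft_force: [1.0, -1.8, -0.6]
width: 0.0434
t 10.0 p [0.5595 0.012  0.0066] tool y angle -79.05 tilt 0.01 w 0.0434 F [ 1.  -1.8 -0.6]
turn about tool z (deg) -0.03 frac -0.0003
shift frac total NOW axes [-0.447  5.614  0.015]
shift frac after turn [-0.451  5.613  0.015]
n 35 heading 101.25 origin [ 0.508  -0.0155] objective in reacher 0.3229 -0.0016
```

View pics/top8.png

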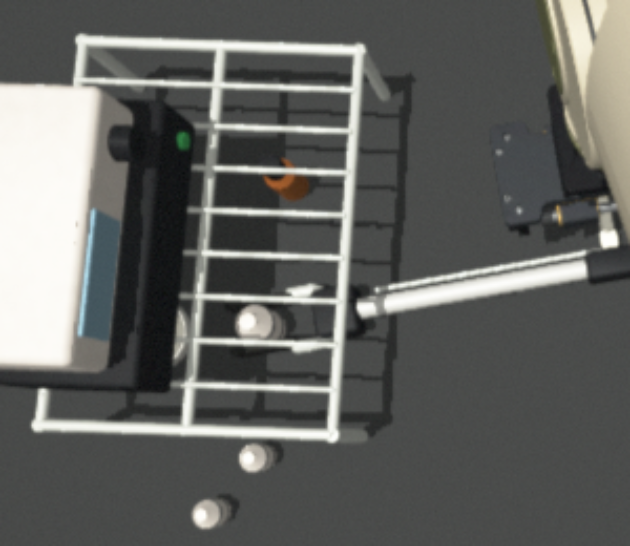

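View pics/side8.png

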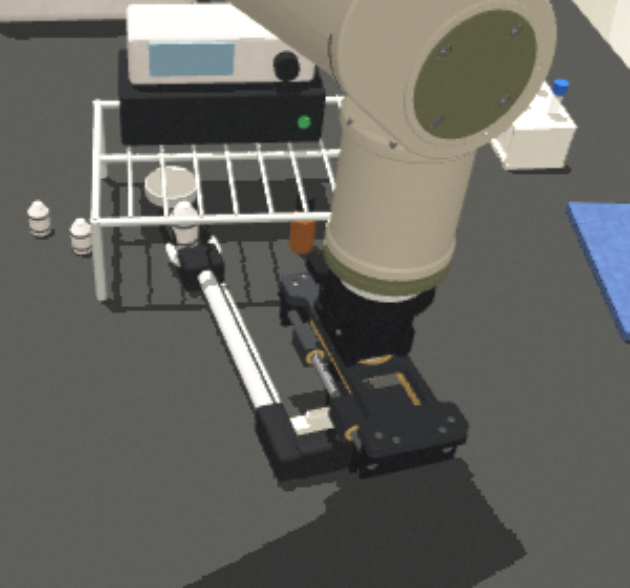

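```bash
python3 -m inch '[[0,0.06,0,0,0,0],[0,0.12,0,0,0,0],[0,0.18,0,0,0,0],[0,0.18,0,0,0,0],[0,0.18,0,0,0,0]]'; python3 -m inch '[[0,0.18,0,0,0,0],[0,0.18,0,0,0,0],[0,0.12,0,0,0,0],[0,0.06,0,0,0,0],[0,0,0,0,0,0]]';  python3 - <<'E'
from h import *
from bench import camera
plan(.5846,-.2119,.006,100.98)
for n in ['top','side']:
    c=camera(n); np.savez(n+'9.npz',**c)
    w=c['img'][90:350,40:340] if n=='top' else c['img'][60:340,230:530]
    cv2.imwrite(f'pics/{n}9.png',cv2.resize(w,None,fx=2.1,fy=2.1)[:,:,::-1])
E
```

```text
time: 10.72
ee_pos: [0.5649, -0.017, 0.0065]
eef_rot: [0.995, 0.095, -0.0, 0.0]
ft_force: [-1.6, 1.9, -0.8]
width: 0.0433
time: 11.35
ee_pos: [0.5692, -0.0379, 0.0066]
eef_rot: [0.995, 0.095, 0.0, 0.0]
ft_force: [0.2, -0.9, 0.2]
width: 0.0436
t 11.35 p [ 0.5692 -0.0379  0.0066] tool y angle -79.06 tilt 0.04 w 0.0436 F [ 0.2 -0.9  0.2]
turn about tool z (deg) -0.04 frac -0.0004
shift frac total NOW axes [-0.447  4.343  0.018]
shift frac after turn [-0.45   4.343  0.018]
```

View pics/top9.png

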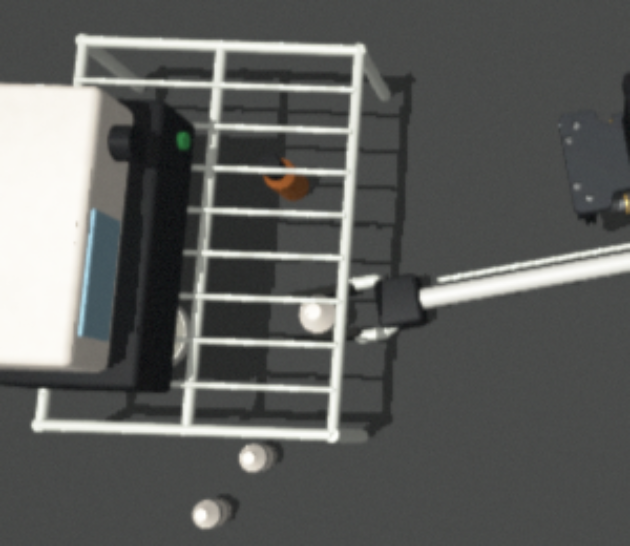

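View pics/side9.png

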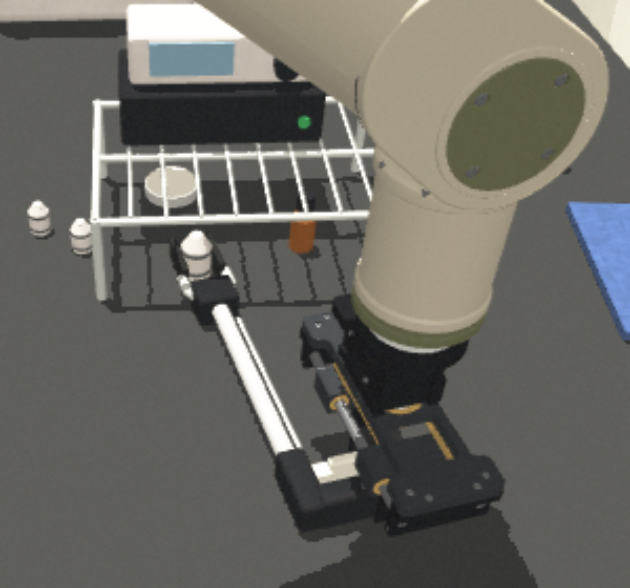

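The objective is coming along in the jaws and still upright. I keep pulling.

```bash
python3 -m inch '[[0,0.08,0,0,0,0],[0,0.15,0,0,0,0],[0,0.2,0,0,0,0],[0,0.2,0,0,0,0],[0,0.2,0,0,0,0]]'; python3 -m inch '[[0,0.2,0,0,0,0],[0,0.2,0,0,0,0],[0,0.2,0,0,0,0],[0,0.2,0,0,0,0],[0,0.2,0,0,0,0]]';python3 -m inch '[[0,0.2,0,0,0,0],[0,0.2,0,0,0,0],[0,0.15,0,0,0,0],[0,0.08,0,0,0,0],[0,0,0,0,0,0]]'; python3 -m inch '[[0,0,0,0,0,0],[0,0,0,0,0,0],[0,0,0,0,0,0]]'; python3 - <<'E'
from h import *
from bench import camera
plan(.5846,-.2119,.006,100.98)
for n in ['top','side']:
    c=camera(n); np.savez(n+'10.npz',**c)
    w=c['img'][90:350,40:340] if n=='top' else c['img'][60:340,230:530]
    cv2.imwrite(f'pics/{n}10.png',cv2.resize(w,None,fx=2.1,fy=2.1)[:,:,::-1])
E
```

```text
time: 12.08
ee_pos: [0.5754, -0.0709, 0.0065]
eef_rot: [0.995, 0.095, -0.0, 0.0]
ft_force: [-0.7, 1.3, -1.0]
width: 0.0431
time: 12.7
ee_pos: [0.583, -0.1099, 0.0065]
eef_rot: [0.995, 0.095, -0.0, 0.0]
ft_force: [-0.3, 2.0, -0.1]
width: 0.0435
time: 13.32
ee_pos: [0.5879, -0.1348, 0.0066]
eef_rot: [0.995, 0.095, 0.0, 0.0]
ft_force: [1.1, -1.5, -1.5]
width: 0.0439
time: 13.7
ee_pos: [0.5878, -0.1342, 0.0066]
eef_rot: [0.995, 0.095, 0.0, 0.0]
ft_force: [1.4, -1.7, -1.2]
width: 0.0439
t 13.7 p [ 0.5878 -0.1342  0.0066] tool y angle -79.05 tilt 0.02 w 0.0439 F [ 1.4 -1.7 -1.2]
turn about tool z (deg) -0.03 frac -0.0002
shift frac total NOW axes [-0.447  1.892  0.016]
shift frac after turn [-0.448  1.892  0.016]
```

View pics/top10.png

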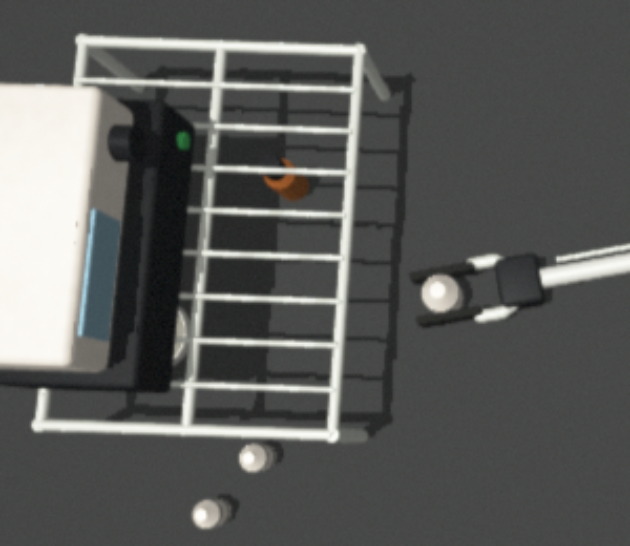

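View pics/side10.png

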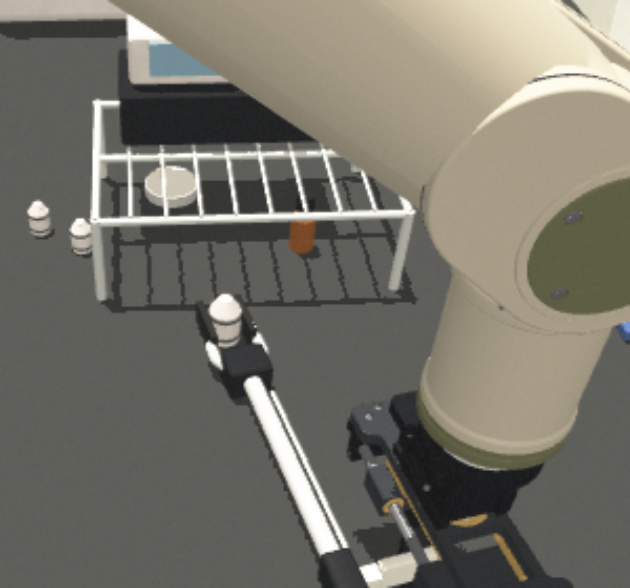

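```bash
cat >> h.py <<'E'
def objpos(c,guess):
    from scipy.optimize import least_squares
    P=cloud(c); k=(np.hypot(P[...,0]-guess[0],P[...,1]-guess[1])<.022)&(P[...,2]>.040)&(P[...,2]<.07)
    n=P[k]; print('nose mean',n.mean(0).round(4),'top z',n[:,2].max().round(4),k.sum())
E
python3 -c "
from h import *
t=load('top10.npz')
g=onplane(t,40+440/2.1,90+293/2.1,.045);print(g)
objpos(t,g);objpos(load('side10.npz'),g)
tube(t,300,350,g[:2])"
```

```text
[0.46926879 0.15369603 0.045     ]
nose mean [0.4716 0.1558 0.045 ] top z 0.0507 132
nose mean [0.4709 0.1511 0.045 ] top z 0.0503 80
n 24 heading 101.17 origin [ 0.5303 -0.1358] objective in reacher 0.2958 0.0037
```

```bash
python3 -m inch '[[0,0,0,0,0,0],[0,0,0,0,0,0],[0,0,0,0,0,0],[0,0,0,0,0,0]]' 0.33 20; python3 -m inch '[[0,0,0,0,0,0],[0,0,0,0,0,0],[0,0,0,0,0,0],[0,0,0,0,0,0],[0,0,0,0,0,0]]' 1 20; python3 - <<'E'
from h import *
from bench import camera
plan(.5846,-.2119,.006,100.98)
for n in ['top','side','wrist']:
    c=camera(n); np.savez(n+'11.npz',**c)
    w=c['img'][90:350,40:340] if n=='top' else c['img'][60:340,230:530]
    if n=='wrist': w=c['img']
    cv2.imwrite(f'pics/{n}11.png',(cv2.resize(w,None,fx=2.1,fy=2.1) if n!='wrist' else w)[:,:,::-1])
t=load('top11.npz'); objpos(t,(.4715,.155)); objpos(load('side11.npz'),(.4715,.155))
E
```

```text
time: 14.3
ee_pos: [0.5877, -0.134, 0.0065]
eef_rot: [0.995, 0.095, -0.0, -0.0]
ft_force: [-0.7, 0.5, -1.2]
width: 0.0575
time: 14.92
ee_pos: [0.5878, -0.1341, 0.0066]
eef_rot: [0.995, 0.095, 0.0, 0.0]
ft_force: [0.4, -0.3, 0.2]
width: 0.0869
t 14.93 p [ 0.5878 -0.1341  0.0066] tool y angle -79.05 tilt 0.01 w 0.0869 F [ 0.4 -0.3  0.2]
turn about tool z (deg) -0.03 frac -0.0003
shift frac total NOW axes [-0.447  1.893  0.016]
shift frac after turn [-0.448  1.893  0.016]
nose mean [0.4719 0.1552 0.0451] top z 0.0506 126
nose mean [0.4704 0.1509 0.045 ] top z 0.05 82
```

View pics/top11.png

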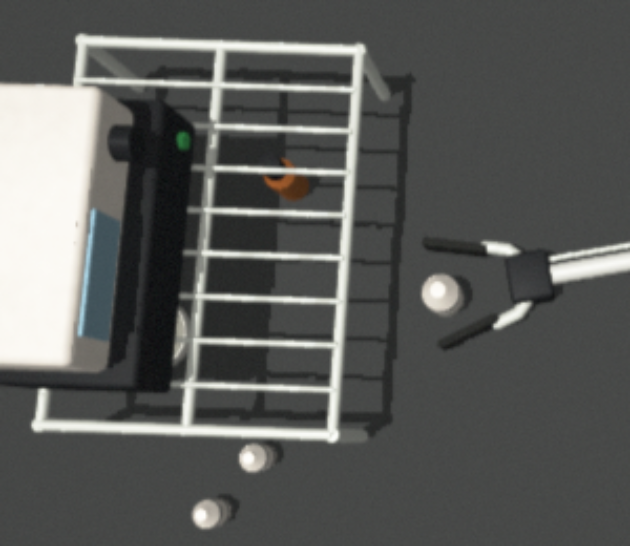

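View pics/side11.png

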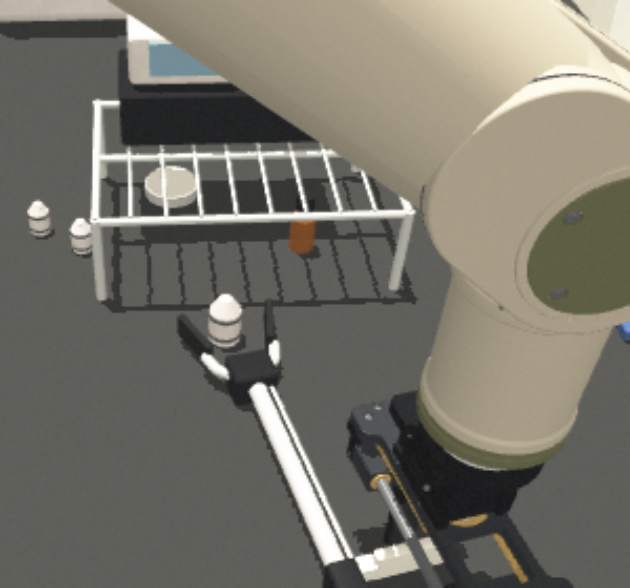

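View pics/wrist11.png

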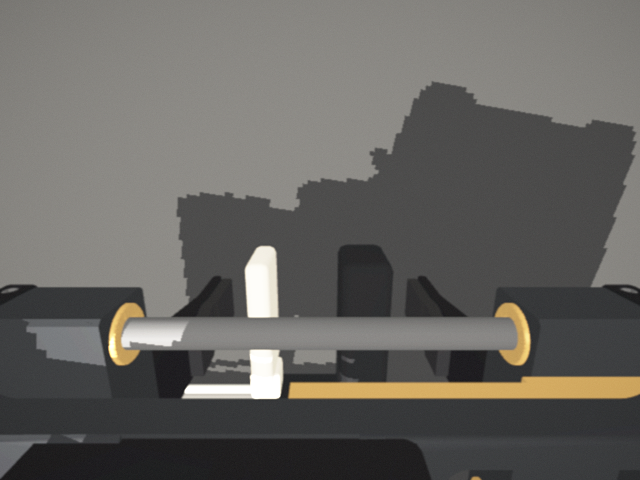

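The jaws are open, the objective stands free and upright, and the fingers are clear of the handle and trigger on both sides. I lift straight up.

```bash
python3 -m inch '[[0,0,-0.2,0,0,0],[0,0,-0.4,0,0,0],[0,0,-0.6,0,0,0],[0,0,-0.8,0,0,0],[0,0,-0.8,0,0,0]]'; python3 -m inch '[[0,0,-0.5,0,0,0],[0,0,-0.3,0,0,0],[0,0,0,0,0,0],[0,0,0,0,0,0],[0,0,0,0,0,0]]'; python3 - <<'E'
from h import *
from bench import camera
for n in ['top','side']:
    c=camera(n); np.savez(n+'12.npz',**c); cv2.imwrite(f'pics/{n}12.png',c['img'][:,:,::-1])
t=load('top12.npz'); objpos(t,(.4715,.155)); objpos(load('side12.npz'),(.4715,.155))
E
```

```text
time: 15.7
ee_pos: [0.5879, -0.1341, 0.121]
eef_rot: [0.995, 0.095, 0.001, 0.0]
ft_force: [1.1, 0.0, 0.9]
width: 0.0871
time: 16.32
ee_pos: [0.5872, -0.134, 0.1495]
eef_rot: [0.995, 0.095, -0.001, -0.0]
ft_force: [-0.4, 0.2, -1.1]
width: 0.0871
nose mean [0.4719 0.1555 0.0448] top z 0.0499 127
nose mean [0.4707 0.1509 0.0451] top z 0.05 80
```

View pics/top12.png

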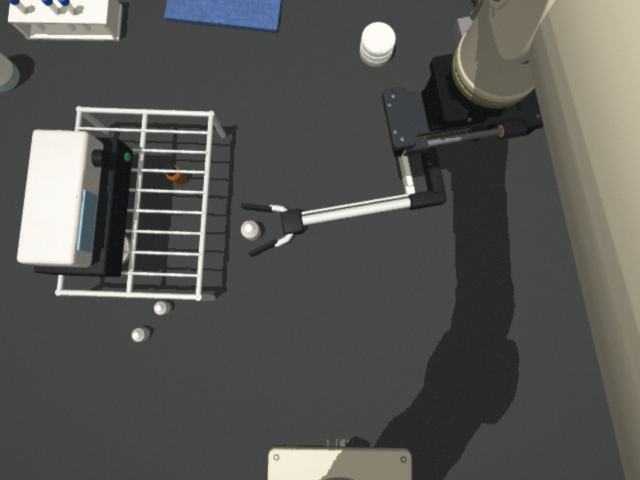

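View pics/side12.png

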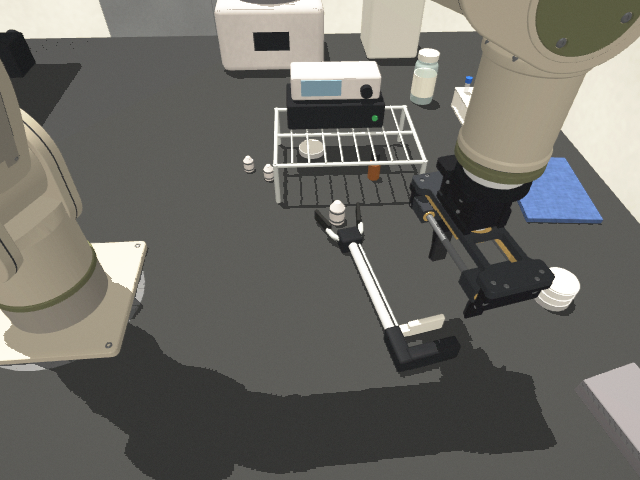

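The objective stands upright at about (250,230) in the top view, out in front of the shelf. The reacher's jaws are open, the bottle is where it was at (177,176), and the gripper is clear of everything.

```bash
python3 -c "
from bench import close_job
print(close_job())"
```

```text
the job is handed in; nothing more can be done
None
```

The objective is out from under the shelf, standing upright on the open bench, and the job is handed in at about 16 s of the 42 s; no verdict was reported.

**What I did:** I took the reacher by handle and trigger and slid its open jaws in around the objective. Then I squeezed at 30 N and drew it out about 150 mm in the jaws. I let go of the trigger and lifted the gripper clear.

**Last checks:**
- **Grip:** the fingers stopped at about 43.5 mm over handle and trigger, against 38.5 mm when the jaws closed empty. That is about 18 mm of trigger travel, with the objective held in the jaws.
- **Objective:** it stands upright at about (0.471, 0.153) m, roughly 60 mm in front of the shelf's front edge.
- **Reacher and bottle:** the jaws are open. The dropper bottle showed no movement in the pictures, though I did not measure it again.
- **Robot:** the gripper is about 0.15 m up and touching nothing.

**Disagreements:**
- The top and side views differed by about 4 mm on the objective's y. Each sees a different side of the nose, and the margin is far larger than that.
- While the jaws were under the shelf, one reading of the reacher's position was about 20 mm off, probably because a shelf wire hid its head. I set it aside because the picture showed the handle had moved as expected.

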